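# Line up the meal-ticket stamp

### The job

First lay the metal ruler flat on the table and flush against the long edge of the ticket board that faces away from the bowls, so that it covers that whole edge, and let go of it. Then take the stamp with the rectangular base (not the round one), carry it over the row of bowls, and finish while still holding it: upright and still, hovering about a centimetre above the outlined box on the ticket, square with the box and inside its outline, for the cashier to check before it is pressed. Never touch the ticket board with the stamp, and leave the bowls, the round stamp and the ink tin where they are.

Things in the scene. Friction and masses are not known exactly. Their poses are not given: they have to be found in the camera images.
- board: ticket board fixed to the table: a flat cardboard slab 150 (x) x 100 (y) x 8 mm high with a white ticket on top. Origin at the centre of its underside; x along its long edges. Its long edge at +y (50 mm from the origin) is the one that faces away from the bowls and takes the ruler.
- box (a point): centre of the outlined rectangular box printed on the ticket, on the board's top face (8 mm above the table), 28 mm in +x and 12 mm in -y from the board's centre; x along the box's long side (parallel to the board's x), z up. Inside its dark outline the box measures 76 (x) x 56 (y) mm.
- ruler_mid (a point): loose aluminium safety ruler, about 160 g, lying on the table beside the board: flat base 240 (x) x 50 (y) x 5 mm with an upright grip rib along its whole middle line, 12 mm thick (y), its top 28 mm above the table. This point is the centre of the ruler, half-way up (14 mm above its underside); x along its length. Both long edges are alike.
- stamp_mid (a point): loose hand stamp with a rectangular base, about 120 g, standing upright: base 60 (x) x 40 (y) x 21 mm, above it a straight flat-sided wooden handle 34 (x) x 20 (y) mm up to 92 mm. This point is its centre, half-way up: 46 mm above the rubber face underneath; x along the base's long side, z up the handle.
- round_mid (a point): the other stamp, not to be moved: round base 44 mm in diameter, round knobbed handle, 92 mm tall, standing near the rectangular one (they may have changed places). Point at its centre, 46 mm up.
- tray: shallow fixed cardboard tray 370 (x) x 130 (y) x 30 mm high, standing between the stamps and the ticket board and holding the row of three bowls. Origin at the centre of its underside; x along the row. The bowls' lids reach 72 mm above the table.
- bowl0_mid (a point): lidded white food bowl 1 of 3 in the tray, 110 mm in diameter at the lid, 67 mm high; loose. Point at its centre, 34 mm above its underside.
- bowl1_mid (a point): lidded white food bowl 2 of 3 in the tray, 110 mm in diameter at the lid, 67 mm high; loose. Point at its centre, 34 mm above its underside.
- bowl2_mid (a point): lidded white food bowl 3 of 3 in the tray, 110 mm in diameter at the lid, 67 mm high; loose. Point at its centre, 34 mm above its underside.
- ink_tin: flat steel ink tin 90 x 62 x 14 mm, loose, lying beyond the ticket board as seen from the robot. Origin at the centre of its underside.
Not all that is in view belongs to the job. There is more than one size of the part that bears ruler_mid; the job needs the larger. There is more than one size of the board; the one meant has the size given above.

How it is judged:
By the outcome, as a careful person would: the job done as asked, in the order asked, and still so for the second after the job is handed in, while the arm keeps its last pose, push and grip.
It also fails if it takes over 58 s, if anything falls off the work surface, if the arm or the gripper's body presses on something with over 40 N, if the wrist force passes 120 N, or if a joint passes its speed limit or range.

### The arm

A 6-joint arm with a two-finger parallel gripper is mounted at the origin on the work surface. World frame = base frame: x ahead of the robot, y to its left, z up, the work surface at z = 0. Lengths are in m, angles in rad, forces in N, time in s.
With the tool pointing down it reaches from about 0.225 to 0.875 m from the base axis. Payload 3.4 kg.
Tool frame: the origin (TCP) lies midway between the tips of the shut fingers; the grasp point (between the pads) lies 19 mm behind it; z points along the fingers, y is the direction in which the jaws open and shut (so a half turn about z gives the same grasp; the last joint's range is limited). The gripper opens to 85 mm and grips with 20 to 120 N. Pads are 22 mm wide; open, the fingers measure 114 mm over their backs; the gripper's body (76 mm by 85 mm) begins 54 mm behind the grasp point. The pads swing forward as they close: fully open they stand 13 mm farther back than shut.
Start: joints at [1.186, 0.276, 1.505, -0, 1.361, -0.121], TCP at [0.15, 0.555, 0.231] pointing down, gripper open.
Joint ranges: [-2.89, 2.89], [-0.75, 2.08], [0.22, 2.7], [-1.18, 4.32], [0.11, 2.71], [-2.7, 2.7]. Speed limits (rad/s): [2.57, 2.57, 3.14, 3.14, 3.14, 3.14].

### API

Orientations are given as a rotation vector (axis times angle).
In Python, from bench import manip gives the robot as it stands.
- The arm moves only by the shell command python3 -m inch 'ROWS' [FORCE]. ROWS is JSON, a list that holds one entry, the list of rows, each a list of 7 numbers: the turn, a rotation vector about the world's x, y, z in rad, then the shift along the world's x, y, z in mm, then the opening, from 0 (shut) to 1 (fully open). In form: [[[ax, ay, az, dx, dy, dz, fingers], ...]]. A call has 1 to 20 rows; each row is the pose to reach, as a shift and turn from the pose commanded when the call began; what a row does not reach only later rows make up. A row lasts 1/12 s, in which the tool goes at most 41.7 mm and 7.16 degrees, less where a joint would pass 70% of its speed; a pose out of reach is approached as far as the arm can. A call with a gripper value outside its range is refused whole. The fingers move at their own pace and stop on an object; FORCE is the grip in N (left out, the last holds). Time passes only in rows, so rows that repeat a pose let the fingers close. It gives the time, the measured TCP pose, the force and the opening at its end, in the units of the state.
- manip.sense(): the state, without advancing time (a new reading comes with each control period).
- manip.camera(name): name is "scene" or "side" or "wrist"; returns (picture, depth): 384x512x3 uint8, red, green, blue; 384x512 float32, m along the optical axis (not along the pixel's ray), 0 where there is no reading.
- manip.camera_model(name): a dict with "mtx" (3x3 intrinsics, pixels), "R" (3x3) and "t" (3): a world point X has camera coordinates R X + t. Camera axes: x right, y down, z forward; pixel columns grow to the right and rows downward; lengths in m; the calibration is good to about 2 mm. The wrist camera is an equidistant fisheye: a pixel r from the principal point sees the ray r / f radians off the axis. A picture is of the moment at which its call begins: read the wrist's pose just before it. camera_model takes no time and is no camera call; for the wrist camera it gives the pose at the moment of the call.
- manip.job_done(): hands the job in, once; it reports no verdict.
Trained networks look in the newest picture that a camera, given by its name, has taken for a name from the list of things; names that differ only in an ending like _2 or _b are one class to them, and where a whole thing is asked for, a point or a joint stands for the part that bears it (a point fixed in the world has none). Each returns a list of dicts, best first, with "p" (0 to 1); they miss things now and then, are a little off and sometimes report something else, mostly with a low value. They report only what shows in the picture. A call takes as long as a camera call. They do not tell look-alikes from the thing itself.
- manip.boxes_of(query, camera): "extent" ([left, top, width, height] in pixels, round what is visible of it).
- manip.outline_of(query, camera): "region" (384x512 bool, what is visible of it) and "extent" ([left, top, width, height] in pixels, round what is visible of it).
The state is a dict: "time_s": time; "joint_pos": joint angles; "dq": joint speeds; "joint_torque": joint torques, N m; "position": TCP position; "eef_rot": TCP orientation; "wrist_force": force on the tool from outside, world axes, zero at the start; "wrist_torque": the same for the moment, N m; "grip_width": finger opening in m.
Only numpy, scipy, OpenCV 4.12 (cv2) and the standard library are available. Lean on these libraries where they do the work, as an engineer would, in place of code of your own. Each camera call takes 0.05 s, during which the arm holds its last target. There are 200 camera calls.

## Working session

There is one attempt and no reset: what is moved stays moved. The work goes in short steps, Python scripts to look and compute and a shell command to move; the robot and the scene stay as the last step left them, time stands still between calls to the robot, and variables do not carry over. Pictures are saved under pics/ and viewed, about 8 in all and at most 12, crops included, and the job is handed in when it is done.

```bash
mkdir -p pics; ls
cat > h.py <<'E'
import numpy as np, cv2
from bench import manip
def snap(name,fn=None):
    m=manip.camera_model(name); p,d=manip.camera(name)
    if fn: cv2.imwrite(fn,p[:,:,::-1])
    return p,d,m
def world(m,d,uv):
    uv=np.atleast_2d(uv).astype(int); z=d[uv[:,1],uv[:,0]]
    K=m['mtx']; K=np.array(K)
    c=np.c_[(uv[:,0]-K[0,2])/K[0,0]*z,(uv[:,1]-K[1,2])/K[1,1]*z,z]
    return (c-np.array(m['t']))@np.array(m['R'])
E
python3 - <<'E'
from h import *
ims=[]
for n in ["scene","side"]:
    p,d,m=snap(n); ims.append(p)
    print(n,np.round(m['mtx'],1).tolist(),np.round(m['R'],3).tolist(),np.round(m['t'],3).tolist())
    for q in ["board","ruler_mid","stamp_mid","round_mid","tray","ink_tin","box"]:
        try:
            for r in manip.outline_of(q,n)[:3]:
                v,u=np.nonzero(r['region']); w=world(m,d,np.c_[u,v]); w=w[d[v,u]>0]
                print(n,q,round(r['p'],2),[int(x) for x in r['extent']],np.round(np.median(w,0),3),np.round(w.max(0)[2],3))
        except Exception as e: print(q,e)
    cv2.imwrite(f'pics/{n}0.png',p[:,:,::-1])
s=manip.sense();print({k:np.round(v,3) for k,v in s.items()})
E
```

```text
pics
scene [[366.9, 0.0, 250.3], [0.0, 366.9, 189.5], [0.0, 0.0, 1.0]] [[-0.861, 0.508, 0.017], [0.366, 0.643, -0.673], [-0.353, -0.573, -0.739]] [0.39, -0.175, 1.2]
scene board 0.94 [341, 206, 52, 33] [0.262 0.267 0.007] 0.011
scene board 0.84 [234, 221, 69, 54] [0.52  0.203 0.008] 0.013
scene ruler_mid 0.8 [385, 262, 84, 35] [0.256 0.46  0.006] 0.024
scene ruler_mid 0.57 [258, 267, 103, 52] [0.508 0.35  0.006] 0.031
scene stamp_mid 0.8 [186, 102, 17, 28] [ 0.484 -0.311  0.036] 0.095
scene round_mid 0.52 [152, 112, 18, 28] [ 0.586 -0.311  0.034] 0.093
scene round_mid 0.5 [187, 102, 16, 29] [ 0.485 -0.312  0.036] 0.093
scene round_mid 0.44 [154, 161, 39, 41] [ 0.648 -0.064  0.071] 0.076
scene ink_tin 0.6 [158, 237, 42, 37] [0.721 0.116 0.016] 0.02
scene box 0.88 [339, 204, 53, 43] [0.262 0.266 0.007] 0.011
scene box 0.58 [236, 217, 71, 58] [0.521 0.202 0.008] 0.013
side [[408.6, 0.0, 252.2], [0.0, 408.6, 193.2], [0.0, 0.0, 1.0]] [[0.998, -0.068, -0.006], [-0.049, -0.652, -0.756], [0.047, 0.755, -0.654]] [-0.475, 0.102, 1.332]
side board 0.63 [236, 170, 44, 18] [0.518 0.187 0.008] 0.0
[... 387 characters left out ...]
0.045
side ink_tin 0.85 [306, 183, 28, 11] [0.721 0.097 0.014] 0.021
side box 0.8 [174, 164, 30, 14] [0.261 0.259 0.006] 0.013
side box 0.75 [240, 167, 39, 19] [0.515 0.189 0.008] 0.015
side box 0.32 [215, 201, 34, 36] [ 0.412 -0.073  0.071] 0.077
{'time_s': np.float64(0.8), 'joint_pos': array([ 1.186,  0.276,  1.505, -0.   ,  1.361, -0.121]), 'dq': array([-0.   ,  0.   ,  0.001,  0.002, -0.   , -0.001]), 'joint_torque': array([  0.   , -41.659, -24.609,  -0.   ,  -0.   ,  -0.   ]), 'position': array([0.15 , 0.555, 0.231]), 'eef_rot': array([0.413, 3.114, 0.   ]), 'wrist_force': array([-0.522, -0.099, -0.673]), 'wrist_torque': array([-0.001, -0.008, -0.003]), 'grip_width': np.float64(0.086)}
```

```bash
python3 - <<'E'
import cv2,numpy as np
a=cv2.imread('pics/scene0.png')[90:330,120:480]
cv2.imwrite('pics/v1.png',cv2.resize(a,None,fx=2.2,fy=2.2,interpolation=cv2.INTER_CUBIC))
E
python3 - <<'E'
from h import *
# pooled board/ruler fits from both cameras
for n in ["scene","side"]:
    p,d,m=snap(n)
    for q in ["board","ruler_mid","stamp_mid"]:
        for r in manip.outline_of(q,n)[:2]:
            v,u=np.nonzero(r['region']&(d>0)); w=world(m,d,np.c_[u,v])
            w=w[np.hypot(*(w[:,:2]-np.median(w[:,:2],0)).T)<.16]
            k=w[:,2]<.04
            if q=="stamp_mid": k=w[:,2]>.085
            c,s,a=cv2.minAreaRect((w[k][:,:2]*1000).astype(np.float32))
            print(n,q,round(r['p'],2),np.round(c,1),np.round(s,1),round(a,1))
            if q=="ruler_mid":
                k=w[:,2]>.018
                if k.sum()>5: print('  rib',np.round(cv2.fitLine((w[k][:,:2]*1000).astype(np.float32),2,0,.1,.1).ravel(),3),cv2.minAreaRect((w[k][:,:2]*1000).astype(np.float32)))
E
```

```text
scene board 0.8 [515.2 195.6] [153.8 106.5] 4.9
scene board 0.74 [255.2 262.2] [128.3  84. ] 3.6
scene ruler_mid 0.7 [251.  456.2] [ 44.4 177.4] 37.4
  rib [  0.597  -0.802 252.124 457.079] ((253.15866088867188, 455.0611267089844), (10.715429306030273, 172.08700561523438), 36.605743408203125)
scene ruler_mid 0.67 [491.8 345.9] [ 57.9 258.4] 79.0
  rib [ 9.81000e-01 -1.93000e-01  5.05917e+02  3.47051e+02] ((501.5802307128906, 346.8280029296875), (14.074372291564941, 238.3288116455078), 78.61685943603516)
scene stamp_mid 0.81 [ 482.6 -317.6] [23.5 31.4] 62.3
side board 0.89 [260.8 267.8] [117.8  96.7] 5.3
side board 0.81 [517.4 194.7] [150.5 110.4] 4.3
side ruler_mid 0.53 [255.  454.6] [ 43.9 182.9] 35.0
  rib [  0.599  -0.801 258.922 445.828] ((259.0733642578125, 445.8681640625), (13.738945007324219, 158.42926025390625), 37.315032958984375)
side stamp_mid 0.62 [ 482.4 -324.1] [19.8 31.4] 70.5
side stamp_mid 0.52 [ 583.4 -322.4] [20.3 21.7] 27.0
```

View pics/v1.png

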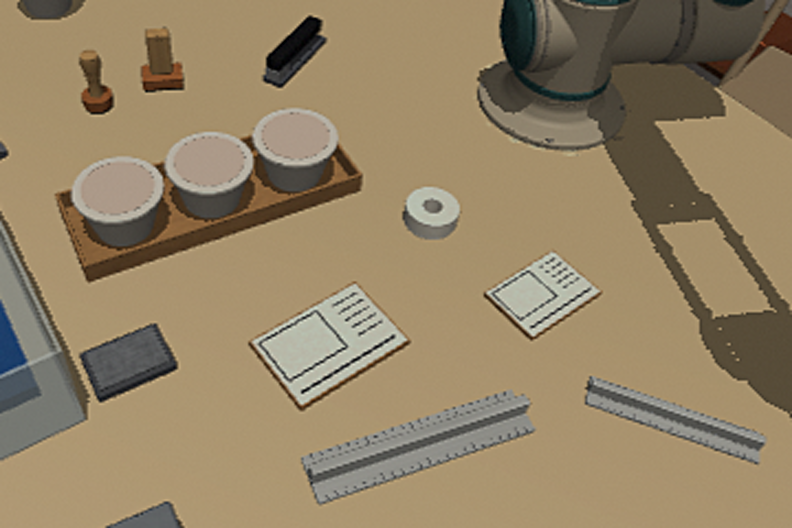

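```bash
python3 -m inch '[[[0,0,0.07,345,-255,20,0.6],[0,0,0.07,345,-255,20,0.6],[0,0,0.07,345,-255,20,0.6],[0,0,0.07,345,-255,20,0.6],[0,0,0.07,345,-255,20,0.6],[0,0,0.07,345,-255,20,0.6],[0,0,0.07,345,-255,20,0.6],[0,0,0.07,345,-255,20,0.6],[0,0,0.07,345,-255,20,0.6],[0,0,0.07,345,-255,20,0.6],[0,0,0.07,345,-255,20,0.6],[0,0,0.07,345,-255,20,0.6],[0,0,0.07,345,-255,20,0.6],[0,0,0.07,345,-255,20,0.6]]]'
python3 - <<'E'
from h import *
p,d,m=snap("wrist","pics/w1.png"); print({k:np.round(v,3).tolist() for k,v in m.items()})
np.savez('w1.npz',p=p,d=d,**m)
E
```

```text
time_s: 2.37
position: [0.4937, 0.3008, 0.2511]
eef_rot: [-0.303, -3.125, -0.001]
wrist_force: [0.4, 0.1, -0.9]
grip_width: 0.0514
{'mtx': [[297.319, 0.0, 253.213], [0.0, 297.319, 192.741], [0.0, 0.0, 1.0]], 'R': [[0.192, 0.981, 0.001], [0.935, -0.183, 0.305], [0.299, -0.058, -0.952]], 't': [-0.391, -0.452, 0.267]}
```

View pics/w1.png

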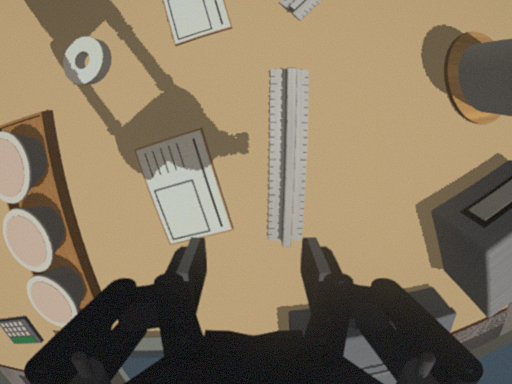

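```bash
cat >> h.py <<'E'
def ray(m,uv):
    K=np.array(m['mtx']); x=(np.atleast_2d(uv)-K[[0,1],[2,2]])/K[0,0]; r=np.linalg.norm(x,axis=1)+1e-9
    c=np.c_[x*(np.sin(r)/r)[:,None],np.cos(r)]; R=np.array(m['R'])
    return c@R, -R.T@np.array(m['t'])
def onplane(m,uv,z):
    v,o=ray(m,uv); return o+v*((z-o[2])/v[:,2])[:,None]
def rects(m,q,z,cam="wrist"):
    for r in manip.outline_of(q,cam):
        v,u=np.nonzero(r['region']); w=onplane(m,np.c_[u,v],z)[:,:2]*1000
        c,s,a=cv2.minAreaRect(w.astype(np.float32))
        print(q,round(r['p'],2),[int(x) for x in r['extent']],np.round(c,1),np.round(s,1),round(a,2))
E
python3 - <<'E'
from h import *
f=np.load('w1.npz'); m={k:f[k] for k in('mtx','R','t')}; d=f['d']
rects(m,'board',.008); rects(m,'ruler_mid',.005)
c=onplane(m,[(139,150),(203,130),(231,229),(173,243)],.008)[:,:2]*1000; print(cv2.minAreaRect(c.astype(np.float32)))
# rib by depth
v,u=np.nonzero(d>0); V,o=ray(m,np.c_[u,v]); zc=V@np.array(m['R'])[2]; w=o+V*(d[v,u]/zc)[:,None]
k=(w[:,2]>.023)&(w[:,2]<.033)&(u>255)&(u<320)&(v>60)&(v<250)
print('rib',k.sum(),cv2.minAreaRect((w[k][:,:2]*1000).astype(np.float32)))
k=(w[:,2]>.003)&(w[:,2]<.015)&(u>130)&(u<240)&(v>120)&(v<250); print('board z',np.median(w[k][:,2]))
# dark line features
print(onplane(m,[(288,69),(289,243)],.028))
E
```

```text
board 0.79 [134, 126, 99, 118] [515.3 199.3] [150.8 102.3] 4.01
board 0.56 [162, 0, 68, 48] [286.5 268.1] [69.4 76.7] 3.3
ruler_mid 0.8 [278, 0, 46, 20] [306.3 401.6] [56.  27.8] 83.09
ruler_mid 0.65 [268, 65, 37, 183] [505.4 346.6] [ 51.  251.7] 79.21
((516.8143920898438, 203.06578063964844), (145.0622100830078, 94.52801513671875), 3.7353219985961914)
rib 1655 ((501.047119140625, 347.33807373046875), (12.872802734375, 238.4369659423828), 78.66839599609375)
board z 0.00702180253598822
[[0.38643237 0.36551166 0.028     ]
 [0.6129069  0.32895137 0.028     ]]
```

```bash
python3 -m inch '[[[0,0,0,7,46,-100,0.6],[0,0,0,7,46,-150,0.6],[0,0,0,7,46,-200,0.6],[0,0,0,7,46,-200,0.6],[0,0,0,7,46,-220,0.6],[0,0,0,7,46,-235,0.6],[0,0,0,7,46,-241,0.5],[0,0,0,7,46,-241,0.4],[0,0,0,7,46,-241,0.2],[0,0,0,7,46,-241,0],[0,0,0,7,46,-241,0],[0,0,0,7,46,-241,0],[0,0,0,7,46,-241,0],[0,0,0,7,46,-241,0],[0,0,0,7,46,-241,0],[0,0,0,7,46,-241,0]]]' 50
```

```text
time_s: 3.85
position: [0.5036, 0.3471, 0.0131]
eef_rot: [0.304, 3.123, 0.005]
wrist_force: [0.3, 0.8, 7.3]
grip_width: 0.0106
```

```bash
python3 -m inch '[[[0,0,0,0,0,12,0],[0,0,0,0,0,22,0],[0,0,0.09,2,-20,22,0],[0,0,0.18,4,-40,22,0],[0,0,0.266,6,-60,22,0],[0,0,0.266,6,-63,22,0],[0,0,0.266,6,-63,22,0],[0,0,0.266,6,-63,22,0],[0,0,0.266,6,-63,22,0]]]'
python3 - <<'E'
from h import *
s=manip.sense(); p,d,m=snap("wrist","pics/w2.png"); rects(m,'board',.008); rects(m,'ruler_mid',.024)
print(s['position'],s['grip_width'])
E
```

```text
time_s: 4.6
position: [0.5083, 0.284, 0.0327]
eef_rot: [-0.112, 3.139, 0.002]
wrist_force: [-0.9, -0.2, -1.9]
grip_width: 0.0105
board 0.81 [49, 108, 154, 201] [515.  199.5] [148.9 102.3] 4.35
ruler_mid 0.86 [202, 4, 102, 330] [480.4 282.7] [200.8  50.9] 4.07
[0.5083183  0.28399189 0.03273612] 0.01045773843699868
```

View pics/w2.png

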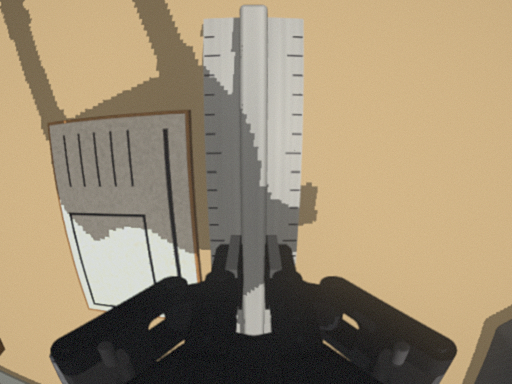

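```bash
python3 -m inch '[[[0,0,0,0,0,-10,0],[0,0,0,0,0,-18,0],[0,0,0,0,0,-20,0],[0,0,0,0,0,-20,0],[0,0,0.005,0.2,-3,-20,0],[0,0,0.005,0.4,-6,-20,0],[0,0,0.005,0.6,-8,-20,0],[0,0,0.005,0.6,-8,-20,0],[0,0,0.005,0.6,-8,-20,0]]]'
python3 -m inch '[[[0,0,0,0,-1,0,0],[0,0,0,0.1,-2,0,0],[0,0,0,0.1,-2,0,0],[0,0,0,0.1,-2,0,0]]]'
```

```text
time_s: 5.5
position: [0.5093, 0.2762, 0.0127]
eef_rot: [-0.12, 3.138, 0.003]
wrist_force: [-0.7, 1.2, 6.2]
grip_width: 0.0106
time_s: 5.83
position: [0.5094, 0.2745, 0.0126]
eef_rot: [-0.12, 3.137, 0.004]
wrist_force: [0.0, 3.1, 5.3]
grip_width: 0.0107
```

```bash
python3 -m inch '[[[0,0,0,0,-1,0,0],[0,0,0,0,-1,0,0],[0,0,0,0,-1,0,0]]]'; python3 -m inch '[[[0,0,0,0,-1,0,0],[0,0,0,0,-1,0,0],[0,0,0,0,-1,0,0]]]'
```

```text
time_s: 6.08
position: [0.5095, 0.2735, 0.0127]
eef_rot: [-0.12, 3.137, 0.004]
wrist_force: [-0.2, 1.7, 6.1]
grip_width: 0.011
time_s: 6.33
position: [0.5096, 0.2726, 0.0126]
eef_rot: [-0.12, 3.137, 0.004]
wrist_force: [-0.2, 2.4, 5.8]
grip_width: 0.0105
```

Still friction only; continue.

```bash
for i in 1; do python3 -m inch '[[[0,0,0,0,-1,0,0],[0,0,0,0,-1,0,0],[0,0,0,0,-1,0,0]]]'; python3 -m inch '[[[0,0,0,0,-1,0,0],[0,0,0,0,-1,0,0],[0,0,0,0,-1,0,0]]]'; done
python3 - <<'E'
from h import *
p,d,m=snap("wrist","pics/w3.png"); rects(m,'board',.008); rects(m,'ruler_mid',.005)
cv2.imwrite('pics/w3c.png',cv2.resize(p[40:300,60:320,::-1],None,fx=2.3,fy=2.3,interpolation=cv2.INTER_CUBIC))
E
```

```text
time_s: 6.58
position: [0.5097, 0.2723, 0.0127]
eef_rot: [-0.119, 3.137, 0.006]
wrist_force: [0.3, 5.1, 4.4]
grip_width: 0.0106
time_s: 6.83
position: [0.5097, 0.2722, 0.0128]
eef_rot: [-0.118, 3.137, 0.008]
wrist_force: [-1.5, 8.4, 5.0]
grip_width: 0.0104
board 0.82 [41, 109, 169, 217] [512. 199.] [142.9  99.8] 4.2
ruler_mid 0.87 [202, 6, 99, 330] [481.6 271. ] [199.6  50.6] 3.98
```

View pics/w3c.png

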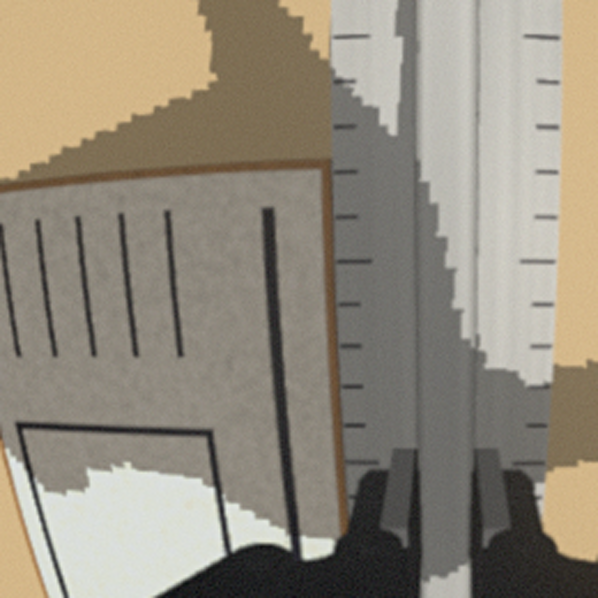

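```bash
python3 -m inch '[[[0,0,0,0,-2,0,0],[0,0,0,0,-2,0,0],[0,0,0,0,-2,0,0],[0,0,0,0,-2,0,0]]]'; python3 -c "
from bench import manip;s=manip.sense();print(s['wrist_torque'],s['wrist_force'],s['position'])"
```

```text
time_s: 7.32
position: [0.5097, 0.2721, 0.0129]
eef_rot: [-0.116, 3.136, 0.014]
wrist_force: [-0.9, 13.7, 4.7]
grip_width: 0.0106
[ 2.2086217   0.3732926  -0.02495024] [-0.86558105 13.72326423  4.66223426] [0.50972895 0.27205516 0.01294892]
```

```bash
python3 -m inch '[[[0,0,0,0,2,0.5,0],[0,0,0,0,3.3,1,0],[0,0,0,0,3.3,1,0],[0,0,0,0,3.3,1,0.15],[0,0,0,0,3.3,1,0.3],[0,0,0,0,3.3,1,0.35],[0,0,0,0,3.3,1,0.35],[0,0,0,0,3.3,1,0.35],[0,0,0,0,3.3,1,0.35],[0,0,0,0,3.3,25,0.35],[0,0,0,0,3.3,60,0.35],[0,0,0,0,3.3,100,0.4],[0,0,0,0,3.3,140,0.6],[0,0,0,0,0,180,0.7],[0,0,0,0,0,220,0.7],[0,0,0,0,0,220,0.7],[0,0,0,0,0,220,0.7],[0,0,0,0,0,220,0.7]]]'
python3 - <<'E'
from h import *
s=manip.sense(); p,d,m=snap("wrist","pics/w4.png"); rects(m,'board',.008); rects(m,'ruler_mid',.005); rects(m,'tray',.03)
cv2.imwrite('pics/w4c.png',cv2.resize(p[60:320,90:350,::-1],None,fx=2.3,fy=2.3,interpolation=cv2.INTER_CUBIC))
np.savez('w4.npz',p=p,d=d,**m)
E
```

```text
time_s: 8.82
position: [0.508, 0.2667, 0.2318]
eef_rot: [0.121, -3.138, 0.001]
wrist_force: [0.3, -0.4, 0.3]
grip_width: 0.0596
board 0.91 [235, 3, 66, 14] [310.5 270. ] [21.4 79.6] 5.66
board 0.8 [156, 103, 82, 115] [515.6 198.7] [149.8 100.2] 3.88
ruler_mid 0.66 [350, 0, 78, 33] [272.3 431.8] [ 37.  117.4] 37.03
ruler_mid 0.64 [236, 66, 39, 189] [512.7 273.5] [252.   51.7] 4.43
tray 0.78 [0, 39, 79, 244] [528.9 -53.5] [151.7 369.1] 84.71
```

View pics/w4c.png

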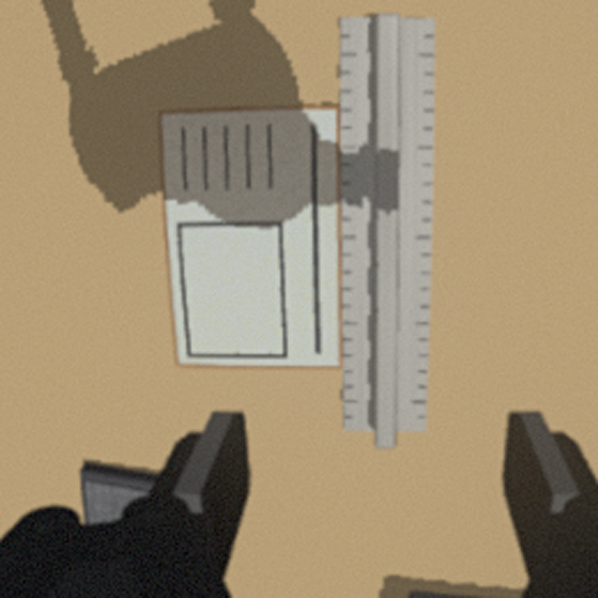

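```bash
python3 -m inch '[[[0,0,-0.6,-25,-567,20,0.7],[0,0,-0.6,-25,-567,20,0.7],[0,0,-0.6,-25,-567,20,0.7],[0,0,-0.6,-25,-567,20,0.7],[0,0,-0.6,-25,-567,20,0.7],[0,0,-0.6,-25,-567,20,0.7],[0,0,-0.6,-25,-567,20,0.7],[0,0,-0.6,-25,-567,20,0.7],[0,0,-0.6,-25,-567,20,0.7],[0,0,-0.6,-25,-567,20,0.7],[0,0,-0.6,-25,-567,20,0.7],[0,0,-0.6,-25,-567,20,0.7],[0,0,-0.6,-25,-567,20,0.7],[0,0,-0.6,-25,-567,20,0.7],[0,0,-0.6,-25,-567,20,0.7],[0,0,-0.6,-25,-567,20,0.7],[0,0,-0.6,-25,-567,20,0.7]]]'
python3 - <<'E'
from h import *
s=manip.sense(); p,d,m=snap("wrist","pics/w5.png"); print(s['joint_pos'],s['position'])
R=cv2.Rodrigues(s['eef_rot'])[0]; print('yaw',np.degrees(np.arctan2(R[1,1],R[0,1])))
rects(m,'stamp_mid',.05)
v,u=np.nonzero(d>0); V,o=ray(m,np.c_[u,v]); zc=V@np.array(m['R'])[2]; w=o+V*(d[v,u]/zc)[:,None]
near=np.hypot(w[:,0]-.483,w[:,1]+.32)<.05
for a,b in((.084,.1),(.017,.03)):
    k=near&(w[:,2]>a)&(w[:,2]<b); print(k.sum(),np.median(w[k][:,2]),cv2.minAreaRect((w[k][:,:2]*1000).astype(np.float32)))
g=np.load('w4.npz'); m4={k:g[k] for k in('mtx','R','t')}
c=onplane(m4,np.array([(180.5,225),(283,223.5),(287,355.5),(188,356)])/2.3+[90,60],.008)[:,:2]*1000; print('box',cv2.minAreaRect(c.astype(np.float32)),c.mean(0))
E
```

```text
time_s: 10.43
position: [0.4832, -0.299, 0.2511]
eef_rot: [-0.812, -3.032, -0.003]
wrist_force: [0.3, 0.3, -0.3]
grip_width: 0.0596
[-6.77151364e-01  2.57007985e-01  1.48237106e+00  8.82829048e-04
  1.40521836e+00 -1.72493763e+00] [ 0.48321385 -0.29903038  0.25112104]
yaw 60.02521153314709
stamp_mid 0.75 [221, 144, 32, 55] [ 479.7 -316.3] [37.4 65.7] 67.94
550 0.08994467941825268 ((481.5470886230469, -320.0791015625), (19.878292083740234, 34.59956741333008), 67.8486557006836)
717 0.019565811649461418 ((481.61492919921875, -320.2197265625), (40.41287612915039, 59.379886627197266), 67.97823333740234)
box ((545.5967407226562, 189.589111328125), (78.91841888427734, 59.56085205078125), 3.8777129650115967) [545.30133819 189.8974987 ]
```

View pics/w5.png

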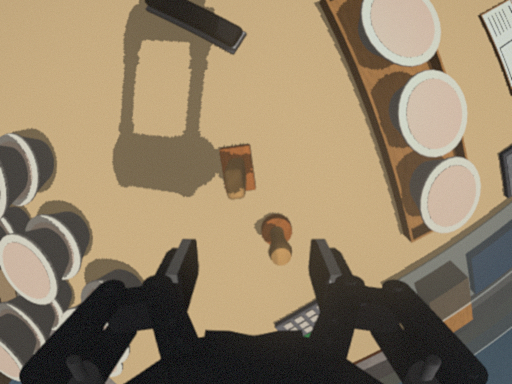

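```bash
python3 -m inch '[[[0,0,0.08,-1,-15,-30,0.7],[0,0,0.138,-1.5,-21,-70,0.7],[0,0,0.138,-1.5,-21,-110,0.7],[0,0,0.138,-1.5,-21,-140,0.7],[0,0,0.138,-1.5,-21,-170,0.7],[0,0,0.138,-1.5,-21,-190,0.7],[0,0,0.138,-1.5,-21,-203,0.7],[0,0,0.138,-1.5,-21,-205,0.7],[0,0,0.138,-1.5,-21,-205,0.5],[0,0,0.138,-1.5,-21,-205,0.35],[0,0,0.138,-1.5,-21,-205,0.2],[0,0,0.138,-1.5,-21,-205,0.1],[0,0,0.138,-1.5,-21,-205,0.1],[0,0,0.138,-1.5,-21,-205,0.1],[0,0,0.138,-1.5,-21,-205,0.1],[0,0,0.138,-1.5,-21,-205,0.1],[0,0,0.138,-1.5,-21,-205,0.1]]]' 60
python3 -c "
from bench import manip;s=manip.sense();print(s['wrist_torque'],s['wrist_force'],s['position'])"
```

```text
time_s: 11.95
position: [0.4831, -0.3213, 0.0488]
eef_rot: [0.601, 3.081, -0.001]
wrist_force: [-0.0, 1.0, 6.7]
grip_width: 0.0192
[ 0.39147599 -0.1364357  -0.01383061] [-0.02336997  0.98384743  6.72886308] [ 0.48311379 -0.32129803  0.04881379]
```

```bash
python3 -m inch '[[[0,0,0,0,0,30,0.1],[0,0,0,0,0,65,0.1],[0,0,0,0,0,100,0.1],[0,0,0,0,0,130,0.1],[0,0,0.02,2,15,140,0.1],[0,0,0.05,6,50,140,0.1],[0,0,0.08,10,85,140,0.1],[0,0,0.12,15,120,140,0.1],[0,0,0.15,19,155,140,0.1],[0,0,0.18,23,190,140,0.1],[0,0,0.22,28,225,140,0.1],[0,0,0.25,32,260,140,0.1],[0,0,0.28,37,295,140,0.1],[0,0,0.32,41,330,140,0.1],[0,0,0.35,45,365,140,0.1],[0,0,0.38,50,400,140,0.1],[0,0,0.42,54,435,140,0.1],[0,0,0.44,58,470,140,0.1],[0,0,0.457,62,495,140,0.1],[0,0,0.457,63.5,510,140,0.1]]]'
python3 -m inch '[[[0,0,0,0,0,-30,0.1],[0,0,0,0,0,-60,0.1],[0,0,0,0,0,-80,0.1],[0,0,0,0,0,-85,0.1],[0,0,0,0,0,-85,0.1],[0,0,0,0,0,-85,0.1],[0,0,0,0,0,-85,0.1]]]'
python3 - <<'E'
from h import *
s=manip.sense(); R=cv2.Rodrigues(s['eef_rot'])[0]; print('yaw',np.degrees(np.arctan2(R[1,1],R[0,1])),'tilt',R[:,2],s['grip_width'])
ims=[]
for n in("scene","side"):
    p,d,m=snap(n); y0,x0=(170,190) if n=="scene" else (110,180)
    ims.append(cv2.resize(p[y0:y0+130,x0:x0+130,::-1],(400,400),interpolation=cv2.INTER_CUBIC))
    for q in('stamp_mid','board'):
      for r in manip.outline_of(q,n)[:2]:
        v,u=np.nonzero(r['region']&(d>0)); w=world(m,d,np.c_[u,v]); print(n,q,round(r['p'],2),np.round(np.median(w,0),3),np.round(np.percentile(w[:,2],[2,98]),3))
p,d,m=snap("wrist","pics/w6.png"); rects(m,'board',.008); rects(m,'ruler_mid',.005)
cv2.imwrite('pics/w6.png',np.hstack(ims))
cv2.imwrite('pics/w6w.png',p[:,:,::-1])
E
```

```text
time_s: 13.62
position: [0.5444, 0.1928, 0.186]
eef_rot: [0.119, -3.137, -0.002]
wrist_force: [-0.1, -0.3, -1.4]
grip_width: 0.0195
time_s: 14.2
position: [0.5467, 0.1895, 0.1037]
eef_rot: [-0.113, 3.137, 0.001]
wrist_force: [0.1, -0.9, -0.9]
grip_width: 0.0192
yaw 94.13958776308979 tilt [ 2.64594095e-03  7.49260003e-04 -9.99996219e-01] 0.019179378351411494
scene stamp_mid 0.82 [0.558 0.199 0.077] [0.062 0.147]
scene board 0.93 [0.263 0.266 0.006] [-0.     0.009]
scene board 0.67 [0.519 0.208 0.008] [0.002 0.011]
side stamp_mid 0.57 [0.541 0.177 0.074] [0.005 0.14 ]
side board 0.88 [0.26  0.259 0.006] [-0.     0.011]
side board 0.59 [0.51  0.185 0.008] [-0.001  0.012]
board 0.74 [0, 3, 46, 92] [398.1 -49.7] [103.8  69.3] 7.34
board 0.71 [202, 67, 130, 176] [516.2 198.4] [149.4 100. ] 4.17
board 0.25 [313, 11, 68, 267] [504. 271.] [243.5  50.7] 4.17
ruler_mid 0.56 [314, 11, 69, 268] [504.5 272.3] [246.4  52.3] 4.14
```

View pics/w6w.png

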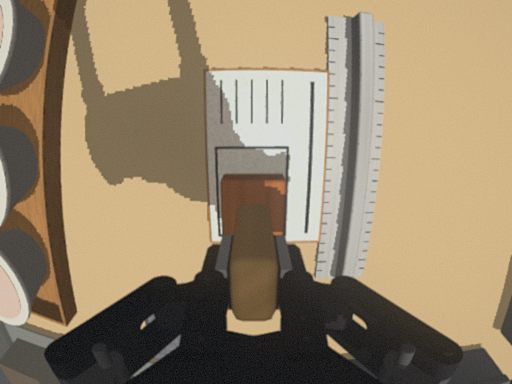

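View pics/w6.png

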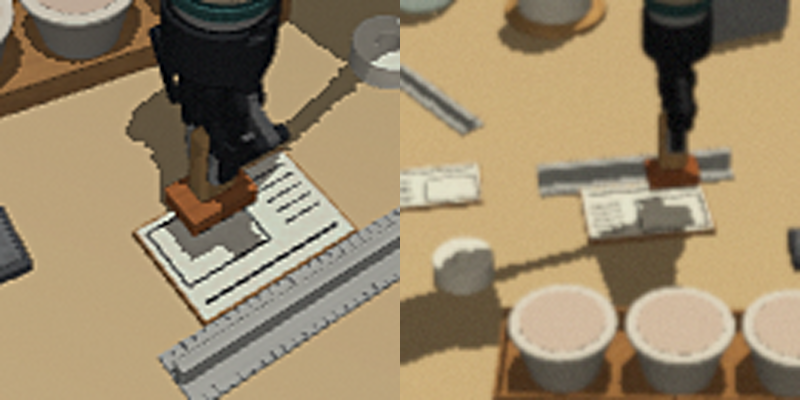

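```bash
python3 -m inch '[[[0,0,0,0,0,-15,0.1],[0,0,0,0,0,-26,0.1],[0,0,0,0,0,-33,0.1],[0,0,0,0,0,-37,0.1],[0,0,0,0,0,-37,0.1],[0,0,0,0,0,-37,0.1],[0,0,0,0,0,-37,0.1]]]'
python3 - <<'E'
from h import *
s=manip.sense();p,d,m=snap("wrist","pics/w7.png"); rects(m,'board',.008); rects(m,'ruler_mid',.005)
v,u=np.nonzero(d>0); V,o=ray(m,np.c_[u,v]); zc=V@np.array(m['R'])[2]; w=o+V*(d[v,u]/zc)[:,None]
near=(abs(w[:,0]-.53)<.05)&(abs(w[:,1]-.188)<.04)
k=near&(w[:,2]>.033)&(w[:,2]<.046)
z=w[k][:,2]; print(k.sum(),np.percentile(z,[5,50,95]))
t=np.radians(4.17); D=(w[k][:,:2]-[.5448,.1885])*1000
a=D@[np.cos(t),np.sin(t)]; b=D@[-np.sin(t),np.cos(t)]
print('box-frame: x',np.percentile(a,[0,1,99]),'y',np.percentile(b,[0,1,99,100]))
# heading from front edge: per y-bin min x
bins=np.arange(-16,17,4); e=[(c,a[abs(b-c)<2].min()) for c in bins]; print('edge slope deg',np.degrees(np.polyfit(*np.array(e).T,1)[0]))
cv2.imwrite('pics/w7c.png',cv2.resize(p[60:310,160:410,::-1],None,fx=2.4,fy=2.4,interpolation=cv2.INTER_CUBIC))
R=cv2.Rodrigues(s['eef_rot'])[0];print(s['position'],R[:,2],s['wrist_force'])
E
```

```text
time_s: 15.23
position: [0.5461, 0.1892, 0.0657]
eef_rot: [-0.113, 3.139, 0.0]
wrist_force: [0.8, -0.5, -1.0]
grip_width: 0.0193
board 0.72 [194, 60, 149, 202] [515.2 198.4] [148.8  99.9] 4.1
ruler_mid 0.8 [325, 0, 79, 292] [498.8 271.2] [236.4  51.7] 4.19
2611 [0.03505242 0.03652331 0.0377691 ]
box-frame: x [-30.5467577  -30.20381842   5.16906836] y [-18.79815683 -18.32572942  20.88259874  21.45706587]
edge slope deg 0.14703236860382857
[0.54607298 0.18923718 0.0656826 ] [ 7.74753349e-04  2.70369397e-04 -9.99999663e-01] [ 0.75187343 -0.46199797 -0.95123573]
```

View pics/w7c.png

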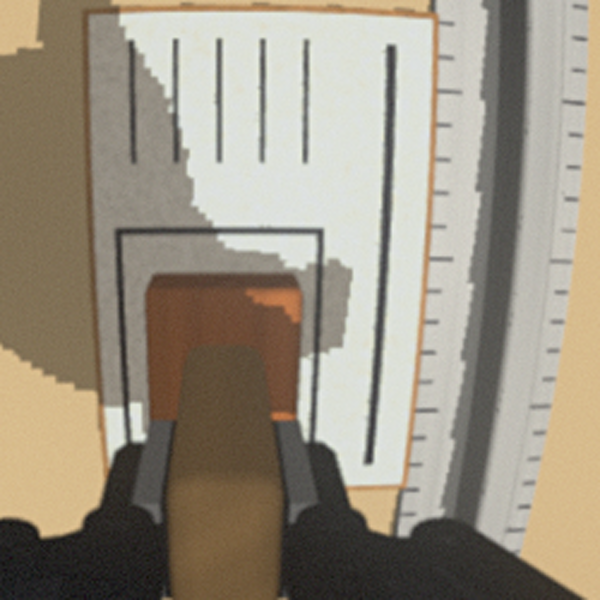

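```bash
python3 -m inch '[[[0,0,0,0,-0.5,0.5,0.1],[0,0,0,0,-1,1,0.1],[0,0,0,0,-1,1,0.1],[0,0,0,0,-1,1,0.1],[0,0,0,0,-1,1,0.1],[0,0,0,0,-1,1,0.1]]]'
python3 - <<'E'
from h import *
for n in ("scene","side"):
    p,d,m=snap(n)
    for q in("round_mid","ink_tin"):
        for r in manip.outline_of(q,n)[:1]:
            v,u=np.nonzero(r['region']&(d>0)); print(n,q,round(r['p'],2),np.round(np.median(world(m,d,np.c_[u,v]),0),3))
s=manip.sense(); print(s['time_s'],s['position'],s['dq'].round(3),s['grip_width'])
manip.job_done()
E
```

```text
time_s: 15.88
position: [0.5456, 0.1881, 0.0663]
eef_rot: [-0.113, 3.14, 0.0]
wrist_force: [0.6, 0.3, -0.7]
grip_width: 0.0195
scene round_mid 0.61 [ 0.587 -0.31   0.036]
scene ink_tin 0.56 [0.719 0.117 0.015]
side round_mid 0.64 [ 0.584 -0.33   0.028]
side ink_tin 0.89 [0.723 0.097 0.015]
16.1833 [0.54563868 0.18816368 0.06632354] [-0.001  0.001  0.001  0.    -0.002 -0.   ] 0.019288607889504494
the job is handed in; nothing more can be done
```

The ruler is in place and the rectangular stamp is hovering over the box. I handed the job in at about 16 s of the 58 s allowed.

- **Ruler:** I pushed the larger ruler against the board's far long edge until it met firm contact (13.7 N, almost no twisting moment), then let go. Afterwards the ruler's heading (4.1–4.4°) matched the board's (3.9–4.2°). The pictures showed no gap and overhang past both ends of the edge.
- **Stamp:** I gripped it by the handle and carried it over the bowls. It is upright and still, about 9–10 mm above the ticket by estimate.
    - **Height:** depth alone read about 1.5 mm lower, the same offset it had shown on the standing stamp, so I corrected for it.
    - **Squareness:** it is within about 0.2° of the box.
    - **Position:** it was about 1 mm off centre across the box, which I then corrected, with roughly 8 mm to spare on every side.
    - **Board contact:** the wrist force stayed near zero during the lowering, so it did not touch the board.
- **Other things:** the round stamp and ink tin measured where they were at the start, within 4 mm. I did not measure the bowls again at the end, but nothing went near them.

No final check failed. The networks sometimes gave the wrong size or a look-alike for the board and ruler, and I rejected those using the given sizes and the pictures.

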